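# Press a push-fit cutlery box together with a ratchet clamp

### The arm

A 6-joint arm with a two-finger parallel gripper is mounted at the origin on a cart in front of the work surface, level with it; the furniture and walls round the work are solid. World frame = base frame: x ahead of the robot, y to its left, z up, the work surface at z = 0. Lengths are in m, angles in rad, forces in N, time in s.
With the tool pointing down it reaches from about 0.25 to 0.8 m from the base axis. Payload 3.9 kg.
Tool frame: the origin (TCP) lies where the fingers leave the gripper's body, on its centre line; the fingertips stand 73 mm ahead of it and the grasp point (between the pads) lies 54 mm ahead of it; z points along the fingers, y is the direction in which the jaws open and shut (so a half turn about z gives the same grasp; the last joint's range is limited). The gripper opens to 85 mm and grips with 20 to 120 N. Pads are 22 mm wide; open, the fingers measure 114 mm over their backs; the gripper's body (76 mm by 85 mm) begins 54 mm behind the grasp point. The pads swing forward as they close: fully open they stand 13 mm farther back than shut.
Start: joints at [-1.282, 0.26, -0.138, 1.173, 0, 1.571], TCP at [0.15, -0.503, 0.304] pointing down, gripper open.
Joint ranges: [-2.78, 2.78], [-0.83, 1.72], [-1.28, 1.37], [-1.9, 2.12], [-1.57, 1.48], [-3.14, 3.14]. Speed limits (rad/s): [2.57, 2.57, 3.14, 3.14, 3.14, 3.14].

### API

Orientations are given as a 3x3 rotation matrix whose columns are the frame's x, y, z axes.
In Python, from plant import sensors, viewer, job_done gives the robot as it stands. The module is installed in compiled form; this text tells all that it offers.
- The arm moves only by the tool arm_command, never from a script. Its argument "steps" is a list that holds one entry, the list of rows, each a list of 4 numbers: the shift along the tool's x, y, z in units of 30 mm (1.0 is 30 mm), then the turn about the tool's z in units of 5 degrees (1.0 is 5 degrees). In form: [[[dx, dy, dz, turn], ...]]. A call has exactly 10 rows; each row shifts and turns the commanded pose from where the row before left it, along the tool's axes as they then stand; what a row does not reach is not made up. A row lasts 1/10 s, in which the tool goes at most 50 mm and 8.59 degrees, less where a joint would pass 70% of its speed; a pose out of reach is approached as far as the arm can. A call is refused whole if a number of a shift passes 1 or a number of a turn 1, either way. A call with a gripper value outside its range is refused whole. "grip" is the opening, from 0 (shut) to 1 (fully open), set as the call begins (left out, the last holds). The fingers move at their own pace and stop on an object; "newtons" is the grip in N (left out, the last holds). Time passes only in rows, so rows that do not move let the fingers close, or fill a call up. It gives the time, the measured TCP pose, the force and the opening at its end, in the units of the state.
- sensors.observe(): the state, without advancing time (a new reading comes with each control period).
- viewer.read_camera(name): name is "scene" or "top"; returns the picture (420x560x3 uint8, red, green, blue); there is no depth.
- viewer.get_calibration(name): a dict with "fx", "fy", "cx", "cy" (pixels), "position" and "attitude" of the camera in the world. Camera axes: x right, y down, z forward; pixel columns grow to the right and rows downward; lengths in m; the calibration is good to about 2 mm. A picture is of the moment at which its call begins. get_calibration takes no time and is no camera call.
- job_done(): hands the job in, once; it reports no verdict.
The state is a dict: "time": time; "qpos": joint angles; "dq": joint speeds; "joint_torque": joint torques, N m; "tcp_pos": TCP position; "orientation": TCP orientation; "force": force on the tool from outside, world axes, zero at the start; "wrist_torque": the same for the moment, N m; "width": finger opening in m.
Only numpy, scipy, OpenCV 4.12 (cv2) and the standard library are available. Lean on these libraries where they do the work, as an engineer would, in place of code of your own. Each camera call takes 0.05 s, during which the arm holds its last target.

### The job

A wooden push-fit cutlery box lies in the ratchet clamp on the worktop, its end board still standing off. Pump the clamp's lever, stroke by stroke, until the jaw has pressed the end board fully home, then hold the red release button down until the jaw has sprung all the way back, and leave the closed box lying in the clamp. Work the clamp by its lever and button only (do not push the box or the jaw by hand), and leave the food tin, the tea box and salt shaker where they are.

Things in the scene. Friction and masses are not known exactly. Their poses are not given: they have to be found in the camera images.
- clamp: ratchet clamp screwed to a light wooden board 130 x 400 x 16 mm, fixed on the worktop. Origin: centre of the board's underside (worktop level); z up, +y along the board = the way the jaw advances. The grey clamp head stands on the -y end (45 mm wide, y -186 to -101 mm), the lever points from it to -y, the red button is on top of it, the jaw and the box lie to +y of it
- lever_grip (a point): middle of the top face of the black ribbed rubber grip (32 mm wide, 56 mm long) on the pump lever; press here straight down. It moves with the lever. At rest it is 140 mm above the worktop, the grip sloping up away from the head by 0.40 rad. The hinge runs along the clamp's x, at clamp y -140, z 93 mm, 105 mm from this point
- lever (a joint): angle the lever is pressed down: 0 at rest (a spring of 3 to 5 N at the grip returns it when let go), 0.49 rad fully down, where the grip point is 50 mm lower than at rest and 11 mm farther to clamp -y. Each stroke of at least 0.42 rad, then let back to under 0.05 rad, moves the jaw on by one tooth, 8 mm; shorter strokes gain nothing. Takes about 5 to 20 N at the grip
- jaw (a joint): travel of the jaw bar from home, m: 0 fully back, 0.076 at most; held by the ratchet at multiples of 0.008, drawn back by a spring when released (within about 1 s)
- jaw_bar: the jaw: steel bar 14 x 160 x 12 mm with a grey block 56 x 12 x 46 mm on its +y end, which carries the jaw face (at home the block's centre is at clamp y -86, z 45 mm; the body's origin is the clamp's origin shifted by the jaw's travel). Not to be pushed by hand
- jaw_centre (a point): centre of the jaw's black rubber face (62 x 44 mm), 45 mm above the worktop, at clamp y -52 mm when home. The face is sprung: it gives up to 20 mm against the block, at 1.5 N per mm
- release_top (a point): middle of the top of the red round release button, 24 mm across, 112 mm above the worktop, at clamp x 0, y -118 mm. Press straight down
- release (a joint): how far the button is pressed, m: 0 up, 0.009 fully down. Below about 0.006 the ratchet holds; pressed further the jaw is free, and it catches again when the button rises. Takes 2 to 12 N and springs up again
- tail_stop: grey steel angle, 90 mm wide, 54 mm high, fixed on the board facing the jaw: the box is squeezed against it. Origin: foot of the face that looks at the jaw, on the board's top (16 mm above the worktop); y away from the jaw
- cutlery_box: open brown wooden cutlery box, loose on the board, 110 mm wide (x), 140 mm long (y) when closed, 56 mm high, 0.5 kg. Origin: centre of the underside of the closed box, 16 mm above the worktop; z up, y towards the tail stop. A few mm of room to the tail stop at the start
- end_board (a joint): gap between the pale end board (110 x 12 x 55 mm, on four dowels, at the box's end towards the jaw) and the box, m: 0 fully home, 12 to 24 mm at the start. Needs about 12 N to move, stays where it is left
- end_board_face (a point): centre of the outer face of the end board, 44 mm above the worktop; the jaw face presses here
- food_tin: short food tin, 75 mm across, 58 mm high, bystander; origin under its centre
- tea_box: red tea carton, 63 x 131 x 66 mm, bystander; origin under its centre
- salt_shaker: clear salt shaker with grey cap, 90 mm high, bystander; origin under its centre

How it is judged:
By the outcome, as a careful person would: the job done as asked, in the order asked, and still so for the second after the job is handed in, with the robot touching nothing.
It also fails if it takes over 69 s, if anything falls off the work surface, if the arm or the gripper's body presses on something with over 40 N, if the wrist force passes 120 N, or if a joint passes its speed limit or range.

## Working session

There is one attempt and no reset: what is moved stays moved. The work goes in short steps, Python scripts to look and compute and a tool call to move; the robot and the scene stay as the last step left them, time stands still between calls to the robot, and variables do not carry over. Pictures are saved under pics/ and viewed, and the job is handed in when it is done.

Besides the shell and the picture viewer there is one more tool, called as name(argument=value, ...), one argument or row to a line, values as JSON. arm_command: Moves the arm, as the interface text tells. Its arguments: {"type":"object","properties":{"steps":{"type":"array"},"grip":{"type":"number"},"newtons":{"type":"number"}},"required":["steps"]}

```bash
mkdir -p pics
python3 - <<'E'
from plant import sensors, viewer
import cv2,numpy as np
s=sensors.observe()
for k,v in s.items(): print(k,np.round(v,3).tolist())
for n in("scene","top"):
    im=viewer.read_camera(n); cv2.imwrite(f"pics/{n}0.png",im[:,:,::-1]); print(n,{k:np.round(v,4).tolist() for k,v in viewer.get_calibration(n).items()})
E
```

```text
time 0.0
qpos [-1.282, 0.261, -0.139, 1.173, -0.0, 1.571]
dq [-0.0, -0.0, -0.001, 0.001, 0.001, -0.001]
joint_torque [-0.002, -40.568, 25.392, 0.019, -0.0, 0.0]
tcp_pos [0.149, -0.503, 0.303]
orientation [[0.959, 0.285, -0.001], [0.285, -0.959, 0.002], [-0.0, -0.002, -1.0]]
force [-0.57, -0.7, -0.145]
wrist_torque [0.024, 0.008, -0.01]
width 0.085
scene {'fx': 524.8566, 'fy': 524.8566, 'cx': 269.6915, 'cy': 208.3889, 'position': [-0.3848, -0.9689, 0.7935], 'attitude': [[0.761, -0.2778, 0.5862], [-0.6487, -0.3253, 0.688], [-0.0004, -0.9039, -0.4278]]}
top {'fx': 524.4732, 'fy': 524.4732, 'cx': 280.991, 'cy': 213.1501, 'position': [0.0266, -0.1125, 1.449], 'attitude': [[0.454, -0.8053, 0.3813], [-0.8909, -0.4144, 0.1858], [0.0084, -0.4241, -0.9056]]}
```

View pics/scene0.png

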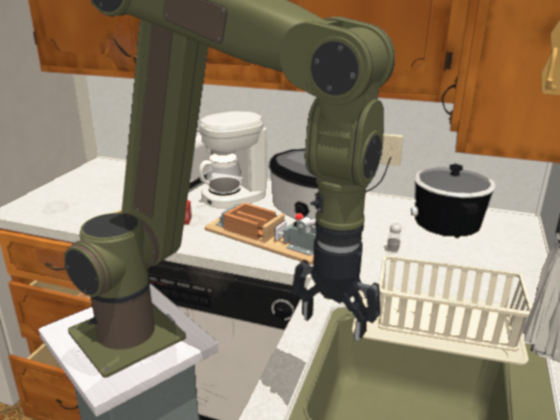

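View pics/top0.png

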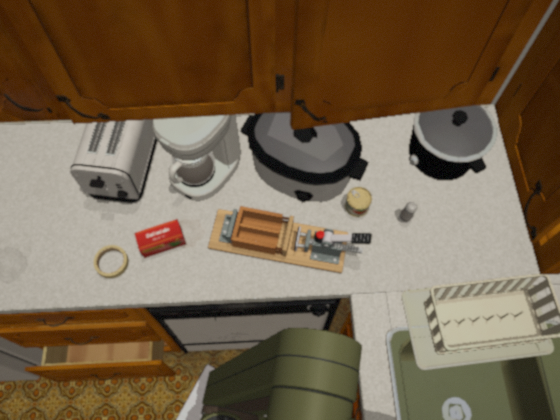

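The top view shows the board from about (212,230) to (346,262). The red button is near (320,236), the black grip near (361,238), the tin at (359,200) and the shaker at (408,211). Next I'll zoom in and measure.

```bash
cat > h.py <<'E'
from plant import sensors, viewer
import cv2,numpy as np
def ray(n,u,v,z):
    c=viewer.get_calibration(n);R=np.array(c['attitude']);p=np.array(c['position'])
    d=R@np.array([(u-c['cx'])/c['fx'],(v-c['cy'])/c['fy'],1]);return p+d*(z-p[2])/d[2]
def proj(n,P):
    c=viewer.get_calibration(n);R=np.array(c['attitude']);p=np.array(c['position'])
    q=R.T@(np.array(P)-p);return np.array([c['fx']*q[0]/q[2]+c['cx'],c['fy']*q[1]/q[2]+c['cy']])
def crop(n,im,x0,y0,x1,y1,k,name):
    cv2.imwrite(f"pics/{name}.png",cv2.resize(im[y0:y1,x0:x1],None,fx=k,fy=k,interpolation=cv2.INTER_CUBIC))
E
python3 - <<'E'
from h import *
im=cv2.imread("pics/top0.png"); crop("top",im,200,180,400,290,4,"topz")
hs=cv2.cvtColor(im,cv2.COLOR_BGR2HSV)
red=((hs[...,0]<8)|(hs[...,0]>172))&(hs[...,1]>150)&(hs[...,2]>120)
blk=(hs[...,2]<70)
for nm,m,(x0,y0,x1,y1) in(("red",red,(305,222,335,250)),("blk",blk,(345,225,380,250))):
    q=np.zeros(m.shape,np.uint8);q[y0:y1,x0:x1]=m[y0:y1,x0:x1]
    n,l,st,c=cv2.connectedComponentsWithStats(q)
    for i in range(1,n):print(nm,st[i],c[i])
    ys,xs=np.nonzero(q)
    if nm=="blk":print(cv2.minAreaRect(np.c_[xs,ys].astype(np.float32)))
# board: wood mask
w=(hs[...,0]>8)&(hs[...,0]<22)&(hs[...,1]>80)&(hs[...,2]>120)
q=np.zeros(w.shape,np.uint8);q[200:275,205:352]=w[200:275,205:352]
q=cv2.morphologyEx(q,cv2.MORPH_CLOSE,np.ones((15,15)))
cn=max(cv2.findContours(q,0,1)[0],key=cv2.contourArea)
print(cv2.approxPolyDP(cn,4,True)[:,0].tolist())
im=cv2.imread("pics/scene0.png"); crop("scene",im,170,180,430,280,3,"scz")
E
```

```text
red [316 231   8   8  49] [319.71428571 234.12244898]
blk [352 234  19   9 124] [361.04032258 238.37096774]
((361.0, 238.0), (8.0, 18.0), 90.0)
[[217, 212], [210, 248], [341, 271], [346, 232], [293, 223], [292, 216], [242, 206]]
```

View pics/topz.png

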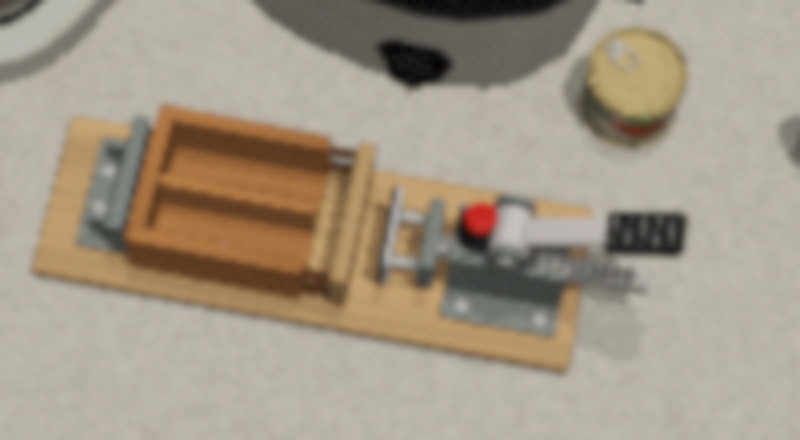

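View pics/scz.png

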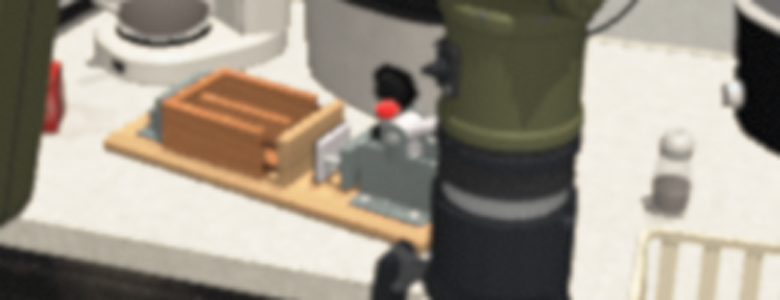

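Run:
```python
from h import *
C=[(217.8,209.7),(208.3,247.8),(341.8,272.4)]
P=[ray("top",*c,.016) for c in C]
for p in P:print(p.round(3))
print("len",np.linalg.norm(P[2]-P[1]),"w",np.linalg.norm(P[0]-P[1]))
yd=(P[1]-P[2]);yd/=np.linalg.norm(yd);yaw=np.arctan2(-yd[0],yd[1])
cen=(P[0]+P[2])/2
print("yd",yd,"yaw",np.degrees(yaw),"cen",cen)
r=ray("top",319.9,234.2,.110);g=ray("top",361.0,238.2,.140)
print("button",r,"grip",g)
xd=np.array([yd[1],-yd[0],0])
d=r-g;d[2]=0;print("dist",np.linalg.norm(d),"expect",(.140+ .105*np.cos(np.arctan2(.047,.094))-.118), "dir",d/np.linalg.norm(d))
for nm,p in(("btn",r),("grip",g)):print(nm,(p-cen)@xd,(p-cen)@yd)
print("tin",ray("top",(588+685)/8+200,75/4+180,.058),"shaker",ray("top",407.5,212,.045))
# gap of end board in clamp coords
for u,v,z in((328,140,.072),(360,143,.071),(372,145,.071),(398,190,.067)):
    p=ray("top",u/4+200,v/4+180,z);print((p-cen)@xd,(p-cen)@yd)
```

```text
[0.553 0.357 0.016]
[0.433 0.32  0.016]
[ 0.543 -0.059  0.016]
len 0.3939729008505652 w 0.125280563965124
yd [-0.2778635   0.96062057  0.        ] yaw 16.132732733370716 cen [0.54770933 0.14884151 0.016     ]
button [0.58235341 0.03714071 0.11      ] grip [ 0.61006777 -0.06994015  0.14      ]
dist 0.11060920048625032 expect 0.11591485505499116 dir [-0.25056103  0.96810081  0.        ]
btn 0.0022422463857125867 -0.11692842007693986
grip -0.0008886352059110508 -0.22749330063431553
tin [ 0.76060237 -0.01212784  0.058     ] shaker [ 0.79280196 -0.15640629  0.045     ]
0.057002782361393445 1.0606799052455956e-06
0.05956671124909976 -0.023099610409329317
0.05966998500201299 -0.03190986532988243
0.03007393202415733 -0.05640462279575939
```

arm_command(
  steps=[
    [[0.94,-0.47,0,0],[0.94,-0.47,0,0],[0.94,-0.47,0,0],[0.94,-0.47,0,0],[0.94,-0.47,0,0],[0.94,-0.47,0,0],[0.94,-0.47,0,0],[0.94,-0.47,0,0],[0.94,-0.47,0,0],[0.94,-0.47,0,0]],
  ],
  grip=0,
  newtons=60,
)

```text
time: 1.1
tcp_pos: [0.3802, -0.2866, 0.3036]
orientation: [[0.959, 0.285, -0.001], [0.285, -0.959, 0.0], [-0.0, -0.001, -1.0]]
force: [-0.5, 0.3, 1.0]
width: 0.0
```

arm_command(
  steps=[
    [[0.94,-0.47,0,0],[0.94,-0.47,0,0],[0.94,-0.47,0,0],[0.94,-0.47,0,0],[0.94,-0.47,0,0],[0.94,-0.47,0,0],[0.94,-0.47,0,0],[0.94,-0.47,0,0],[0.94,-0.47,0,0],[0.3,-0.1,0,0]],
  ],
)

```text
time: 2.1
tcp_pos: [0.5963, -0.0863, 0.303]
orientation: [[0.958, 0.288, -0.0], [0.288, -0.958, 0.001], [0.0, -0.001, -1.0]]
force: [0.0, -0.1, 0.7]
width: -0.0003
```

Run:
```python
from h import *
s=sensors.observe()
for k in("time","tcp_pos","orientation","force","width"): print(k,np.round(s[k],4).tolist())
T=np.array([.611,-.073,.303]);print((np.array(s['orientation']).T@(T-s['tcp_pos'])/.03).round(2))
im=viewer.read_camera("top")[:,:,::-1];crop("top",im,200,160,440,290,3,"t1")
im=viewer.read_camera("scene")[:,:,::-1];crop("scene",im,200,130,400,280,4,"s1")
```

```text
time 2.1
tcp_pos [0.5963, -0.0863, 0.303]
orientation [[0.9578, 0.2876, -0.0002], [0.2876, -0.9578, 0.0008], [0.0001, -0.0008, -1.0]]
force [0.037, -0.1092, 0.678]
width -0.0003
[ 0.6  -0.28  0.  ]
```

View pics/t1.png

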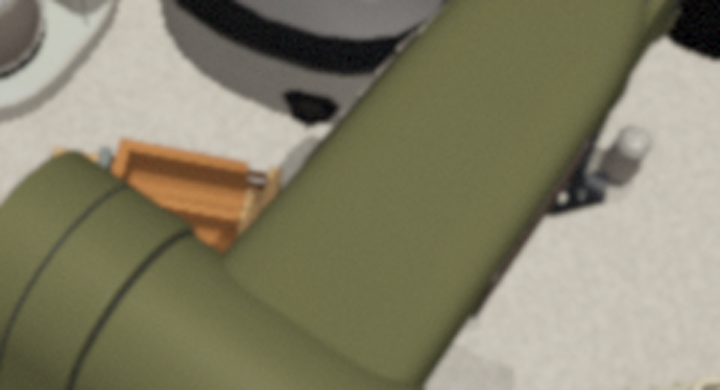

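View pics/s1.png

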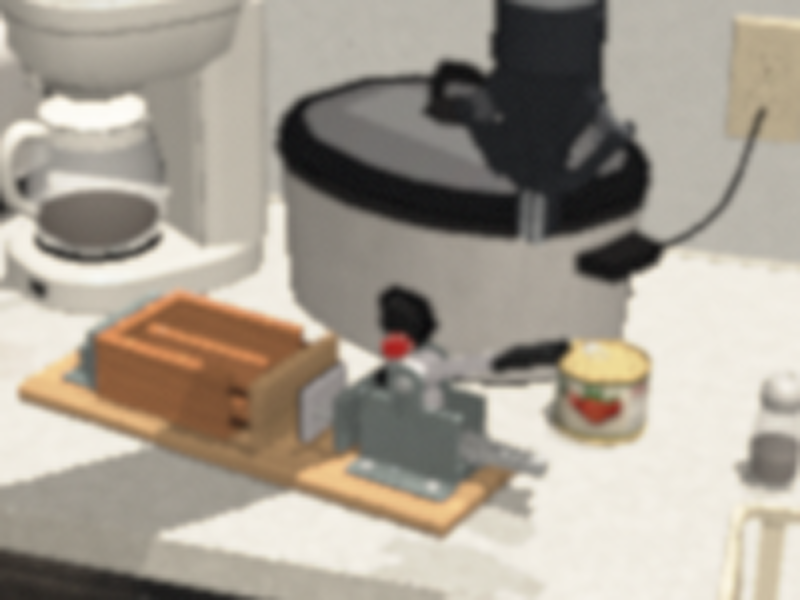

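The scene view is now clear. In the crop, the grip centre is at about (532,354), the button top at (397,341) and the fingertips at (531,238). I'll cross-check these against the top view.

Run:
```python
from h import *
def lr(n,u,v):
    c=viewer.get_calibration(n);R=np.array(c['attitude']);d=R@np.array([(u-c['cx'])/c['fx'],(v-c['cy'])/c['fy'],1]);return np.array(c['position']),d/np.linalg.norm(d)
def tri(a,b):
    A=0;B=0
    for p,d in(a,b):
        M=np.eye(3)-np.outer(d,d);A=A+M;B=B+M@p
    X=np.linalg.solve(A,B);return X,[np.linalg.norm((np.eye(3)-np.outer(d,d))@(X-p)) for p,d in(a,b)]
S=lambda u,v:lr("scene",u/4+200-.4,v/4+130-.4)
print("grip",tri(lr("top",361,238.2),S(532,354)))
print("btn",tri(lr("top",319.9,234.2),S(397,343)))
print("grip z140",ray("scene",532/4+199.6,352/4+129.6,.14),"btn z110", ray("scene",397/4+199.6,343/4+129.6,.110))
s=sensors.observe();print("tip pix predicted 73mm",(proj("scene",np.array(s['tcp_pos'])-[0,0,.073])-[199.6,129.6])*4)
```

```text
grip (array([ 0.61413492, -0.07012581,  0.13234077]), [np.float64(0.0007427176318395858), np.float64(0.0007427176318395509)])
btn (array([0.58308973, 0.03627647, 0.11111528]), [np.float64(0.0013563548310215506), np.float64(0.0013563548310214122)])
grip z140 [ 0.60575851 -0.07848502  0.14      ] btn z110 [0.58622588 0.0376562  0.11      ]
tip pix predicted 73mm [537.82019671 241.94485005]
```

arm_command(
  steps=[
    [[0.33,-0.13,0,0],[0.33,-0.13,0,0],[0,0,0.4,0],[0,0,0.4,0],[0,0,0.4,0],[0,0,0.4,0],[0,0,0.4,0],[0,0,0.3,0],[0,0,0,0],[0,0,0,0]],
  ],
)

```text
time: 3.2
tcp_pos: [0.6114, -0.0753, 0.2348]
orientation: [[0.959, 0.285, -0.0], [0.285, -0.959, -0.0], [-0.0, -0.0, -1.0]]
force: [-0.4, -0.6, 0.7]
width: 0.0001
```

Run:
```python
from h import *
s=sensors.observe()
for k in("time","tcp_pos","force"): print(k,np.round(s[k],4).tolist())
im=viewer.read_camera("scene")[:,:,::-1];crop("scene",im,200,130,400,280,4,"s2")
```

```text
time 3.2
tcp_pos [0.6114, -0.0753, 0.2348]
force [-0.3704, -0.6403, 0.6773]
```

View pics/s2.png

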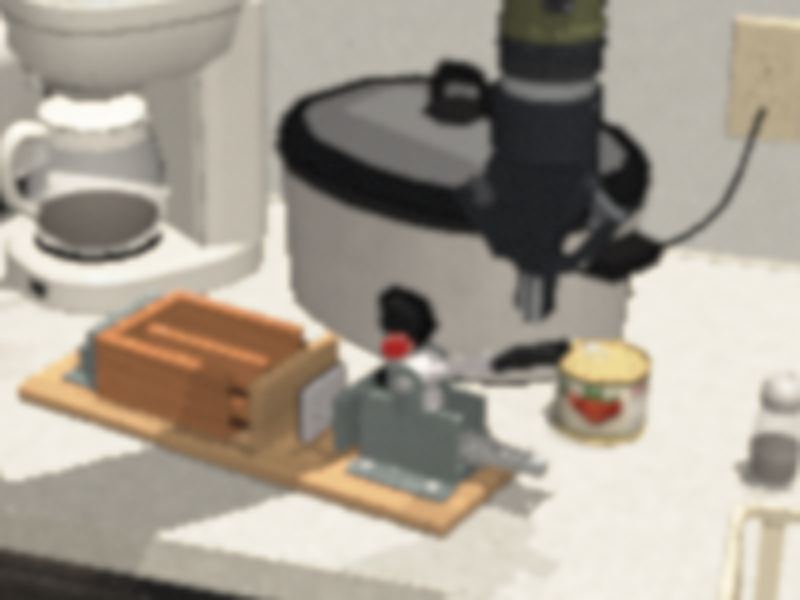

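arm_command(
  steps=[
    [[0.03,0,0.33,0],[0.03,0,0.3,0],[0,0.06,0.3,0],[0,0.06,0.3,0],[0,0.06,0.3,0],[0,0.06,0.3,0],[0,0.06,0.2,0],[0,0.06,0.2,0],[0,0,0,0],[0,0,0,0]],
  ],
)

```text
time: 4.25
tcp_pos: [0.6162, -0.0839, 0.1682]
orientation: [[0.958, 0.285, 0.0], [0.285, -0.958, 0.004], [0.002, -0.003, -1.0]]
force: [-1.2, 4.0, 7.3]
width: -0.0004
```

Run:
```python
from h import *
s=sensors.observe()
for k in("time","tcp_pos","force"): print(k,np.round(s[k],4).tolist())
im=viewer.read_camera("scene")[:,:,::-1];crop("scene",im,200,130,400,280,4,"s3")
```

```text
time 4.25
tcp_pos [0.6162, -0.0839, 0.1682]
force [-1.2364, 3.9642, 7.2693]
```

View pics/s3.png

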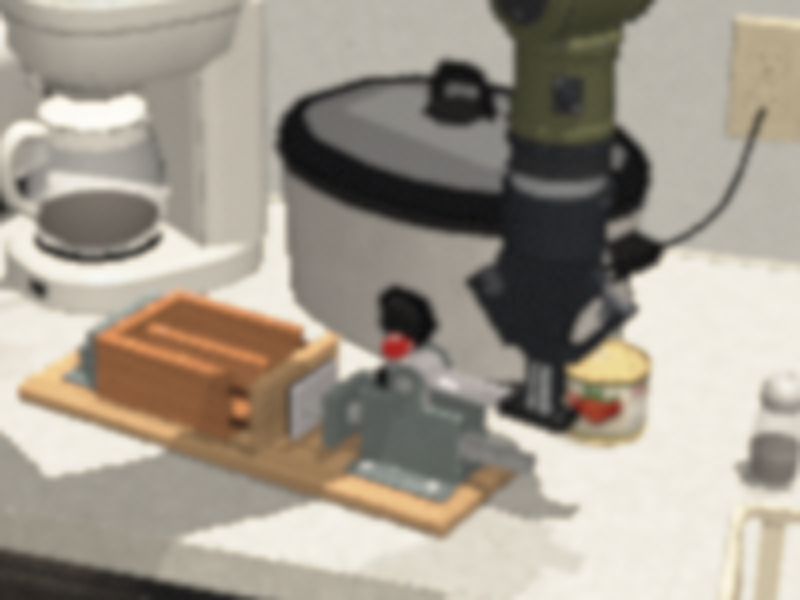

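Stroke 1 moved the jaw: the lever is down and the grip force is about 7 N. Next I'll let the lever up fully and do stroke 2.

arm_command(
  steps=[
    [[0,-0.09,-0.5,0],[0,-0.09,-0.5,0],[0,-0.09,-0.5,0],[0,-0.09,-0.5,0],[0,0,0,0],[0,0.09,0.5,0],[0,0.09,0.5,0],[0,0.09,0.5,0],[0,0.09,0.57,0],[0,0,0,0]],
  ],
)

```text
time: 5.3
tcp_pos: [0.6169, -0.0854, 0.1646]
orientation: [[0.959, 0.284, 0.002], [0.284, -0.959, 0.001], [0.002, -0.0, -1.0]]
force: [1.1, 1.1, 8.5]
width: 0.0001
```

```bash
cat > look.py <<'E'
from h import *
import sys
s=sensors.observe()
for k in("time","tcp_pos","force"): print(k,np.round(s[k],4).tolist())
im=viewer.read_camera("scene")[:,:,::-1];crop("scene",im,200,190,300,265,6,sys.argv[1])
E
python3 look.py s4
```

```text
time 5.3
tcp_pos [0.6169, -0.0854, 0.1646]
force [1.0655, 1.1251, 8.4827]
```

View pics/s4.png

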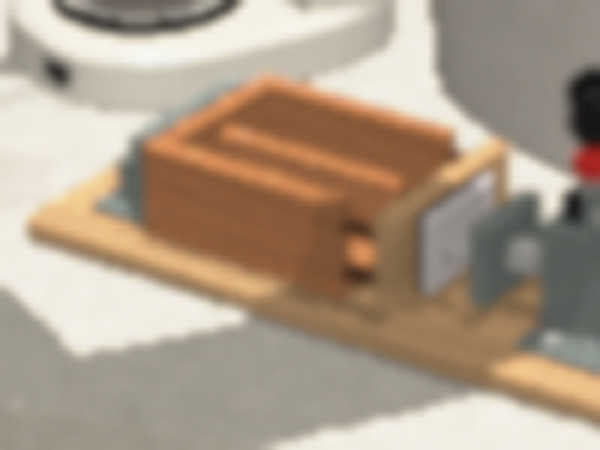

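Stroke 2 worked: the jaw is at about 16 mm and almost touching the board.

arm_command(
  steps=[
    [[0,-0.09,-0.5,0],[0,-0.09,-0.5,0],[0,-0.09,-0.5,0],[0,-0.09,-0.55,0],[0,0,0,0],[0,0.09,0.5,0],[0,0.09,0.5,0],[0,0.09,0.5,0],[0,0.09,0.55,0],[0,0,0,0]],
  ],
)

```text
time: 6.35
tcp_pos: [0.6169, -0.0854, 0.1646]
orientation: [[0.959, 0.284, 0.001], [0.284, -0.959, 0.001], [0.002, -0.001, -1.0]]
force: [0.8, -0.3, 10.7]
width: -0.0001
```

arm_command(
  steps=[
    [[0,-0.09,-0.5,0],[0,-0.09,-0.5,0],[0,-0.09,-0.5,0],[0,-0.09,-0.55,0],[0,0,0,0],[0,0.09,0.5,0],[0,0.09,0.5,0],[0,0.09,0.5,0],[0,0.09,0.55,0],[0,0,0,0]],
  ],
)

```text
time: 7.35
tcp_pos: [0.6168, -0.0855, 0.1647]
orientation: [[0.959, 0.284, 0.002], [0.284, -0.959, 0.001], [0.002, -0.0, -1.0]]
force: [-1.2, 1.0, 13.0]
width: -0.0002
```

```bash
python3 look.py s5
```

```text
time 7.35
tcp_pos [0.6168, -0.0855, 0.1647]
force [-1.1602, 1.0016, 13.0007]
```

View pics/s5.png

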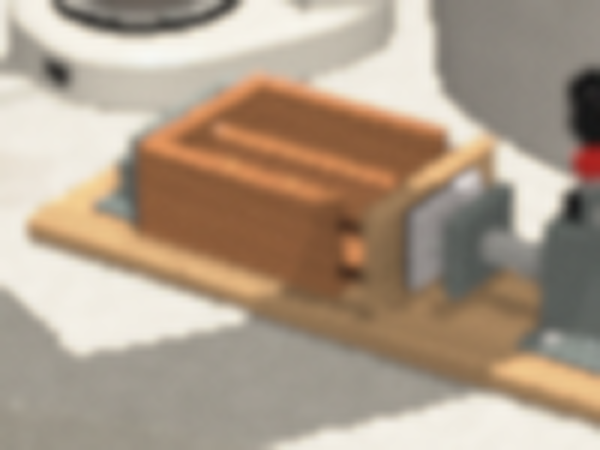

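After stroke 4 the box is up against the tail stop and the board is starting to close.

arm_command(
  steps=[
    [[0,-0.09,-0.5,0],[0,-0.09,-0.5,0],[0,-0.09,-0.5,0],[0,-0.09,-0.55,0],[0,0,0,0],[0,0.09,0.5,0],[0,0.09,0.5,0],[0,0.09,0.5,0],[0,0.09,0.55,0],[0,0,0,0]],
  ],
)

```text
time: 8.4
tcp_pos: [0.6168, -0.0855, 0.1646]
orientation: [[0.959, 0.284, 0.002], [0.284, -0.959, 0.001], [0.002, -0.0, -1.0]]
force: [0.2, 1.2, 12.4]
width: -0.0002
```

arm_command(
  steps=[
    [[0,-0.09,-0.5,0],[0,-0.09,-0.5,0],[0,-0.09,-0.5,0],[0,-0.09,-0.55,0],[0,0,0,0],[0,0.09,0.5,0],[0,0.09,0.5,0],[0,0.09,0.5,0],[0,0.09,0.55,0],[0,0,0,0]],
  ],
)

```text
time: 9.4
tcp_pos: [0.6168, -0.0857, 0.1646]
orientation: [[0.959, 0.284, 0.002], [0.284, -0.959, 0.0], [0.002, 0.0, -1.0]]
force: [-0.2, 0.5, 11.8]
width: -0.0004
```

```bash
python3 look.py s6
```

```text
time 9.4
tcp_pos [0.6168, -0.0857, 0.1646]
force [-0.162, 0.5406, 11.8099]
```

View pics/s6.png

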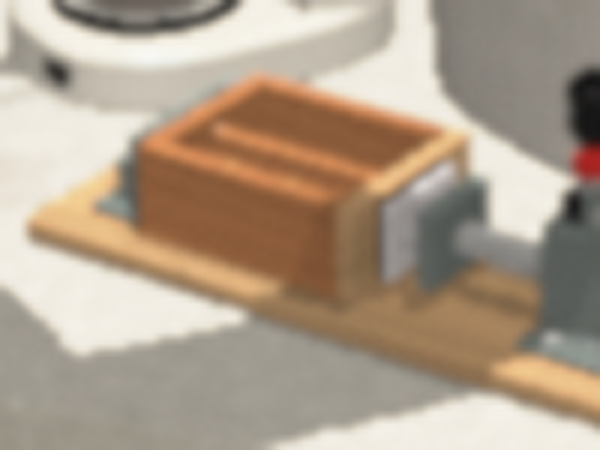

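It looks nearly closed. I'll do one more stroke and compare.

arm_command(
  steps=[
    [[0,-0.09,-0.5,0],[0,-0.09,-0.5,0],[0,-0.09,-0.5,0],[0,-0.09,-0.55,0],[0,0,0,0],[0,0.09,0.5,0],[0,0.09,0.5,0],[0,0.09,0.5,0],[0,0.09,0.55,0],[0,0,0,0]],
  ],
)

```text
time: 10.45
tcp_pos: [0.6168, -0.0857, 0.1649]
orientation: [[0.959, 0.284, 0.002], [0.284, -0.959, 0.0], [0.002, 0.0, -1.0]]
force: [-1.6, 0.5, 16.1]
width: -0.0003
```

```bash
python3 look.py s7
```

```text
time 10.45
tcp_pos [0.6168, -0.0857, 0.1649]
force [-1.6082, 0.5168, 16.0653]
```

View pics/s7.png

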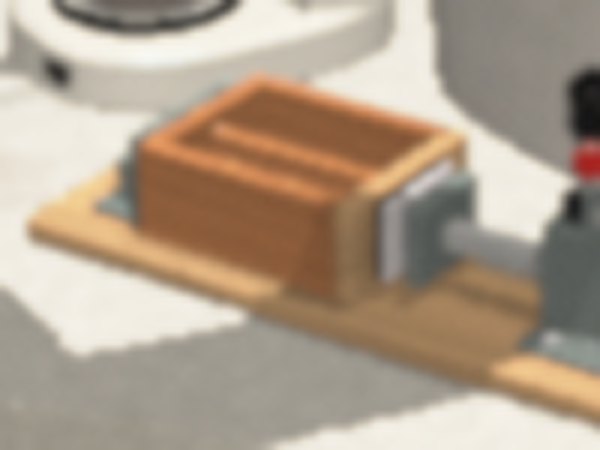

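The jaw moved on one tooth while the board stayed put, and the force rose from 12 to 16 N, so the board is home. I'll lift off and go over the button.

arm_command(
  steps=[
    [[0,-0.09,-0.6,0],[0,-0.09,-0.6,0],[0,-0.09,-0.6,0],[0,-0.09,-0.6,0],[0,0,-0.6,0],[0,-0.6,0,0],[0,-0.8,0,0],[0.03,-0.8,0,0],[0.03,-0.8,0,0],[0.03,-0.8,0,0]],
  ],
)

```text
time: 11.5
tcp_pos: [0.5815, 0.0367, 0.2529]
orientation: [[0.959, 0.285, -0.004], [0.285, -0.959, 0.0], [-0.004, -0.001, -1.0]]
force: [0.1, -0.4, 0.5]
width: -0.0
```

arm_command(
  steps=[
    [[0,-0.26,0,0],[0,0,0.3,0],[0,0,0.3,0],[0,0,0.3,0],[0,0,0.3,0],[0,0,0.3,0],[0,0,0.2,0],[0,0,0,0],[0,0,0,0],[0,0,0,0]],
  ],
)

```text
time: 12.5
tcp_pos: [0.5814, 0.0427, 0.2054]
orientation: [[0.959, 0.285, 0.001], [0.285, -0.959, 0.0], [0.001, 0.0, -1.0]]
force: [0.1, -0.2, 0.7]
width: -0.0003
```

```bash
python3 look.py s8
python3 - <<'E'
from h import *
s=sensors.observe()
T=np.array([.582,.042,.185]);print((np.array(s['orientation']).T@(T-s['tcp_pos'])/.03).round(2))
E
```

```text
time 12.5
tcp_pos [0.5814, 0.0427, 0.2054]
force [0.1151, -0.2163, 0.6635]
[0.01 0.03 0.68]
```

View pics/s8.png

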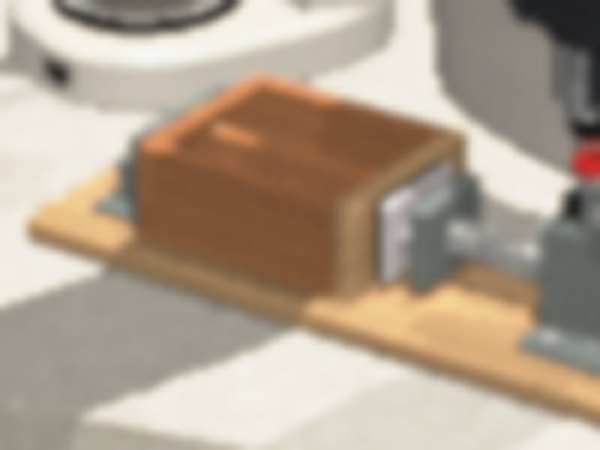

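Before releasing, I'll check the jaw travel and the seam precisely.

Run:
```python
from h import *
yd=np.array([-.272,.9623]);xd=np.array([yd[1],-yd[0]])
cen=np.array([.5835,.037])+.118*yd
print(cen)
def P(x,y,z): return np.append(cen+x*xd+y*yd,z)
f=lambda p:((proj("scene",p)-[200,190]+.5)*6).round(0)
for t in(0,.008,.016,.032,.04,.048,.056,.064):
    print(t,"blk near-bottom back",f(P(-.028,-.092+t,.022)),"top-near front",f(P(-.028,-.080+t,.068)),"top far back",f(P(.028,-.092+t,.068)))
print("box end top corner near, closed, y=",[(y,f(P(-.055,y,.072))) for y in(-.02,-.01,0,.01)])
# lateral pictures
for n in("s4","s5","s6","s7","s8"):pass
a=[cv2.imread(f"pics/{n}.png")[100:330,330:560] for n in("s6","s7","s8")]
cv2.imwrite("pics/cmp.png",np.hstack(a))
```

```text
[0.551404  0.1505514]
0 blk near-bottom back [516. 322.] top-near front [497. 235.] top far back [576. 199.]
0.008 blk near-bottom back [502. 318.] top-near front [483. 231.] top far back [562. 195.]
0.016 blk near-bottom back [489. 314.] top-near front [470. 227.] top far back [549. 191.]
0.032 blk near-bottom back [462. 305.] top-near front [443. 218.] top far back [522. 183.]
0.04 blk near-bottom back [449. 301.] top-near front [430. 214.] top far back [509. 179.]
0.048 blk near-bottom back [436. 297.] top-near front [417. 210.] top far back [496. 175.]
0.056 blk near-bottom back [423. 293.] top-near front [403. 206.] top far back [483. 171.]
0.064 blk near-bottom back [410. 288.] top-near front [390. 202.] top far back [470. 168.]
box end top corner near, closed, y= [(-0.02, array([367., 218.])), (-0.01, array([350., 213.])), (0, array([334., 208.])), (0.01, array([318., 203.]))]
```

View pics/cmp.png

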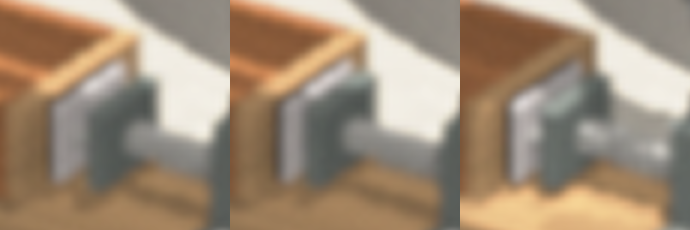

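The block's far edge matches 56 mm of travel (7 teeth) and the board did not move on the last stroke, so it is home. Now I'll press the release.

arm_command(
  steps=[
    [[0,0,0.3,0],[0,0,0.3,0],[0,0,0.15,0],[0,0,0.1,0],[0,0,0.1,0],[0,0,0,0],[0,0,0,0],[0,0,0,0],[0,0,0,0],[0,0,0,0]],
  ],
)

```text
time: 13.55
tcp_pos: [0.5809, 0.0428, 0.1765]
orientation: [[0.959, 0.285, -0.0], [0.285, -0.959, 0.0], [-0.0, -0.0, -1.0]]
force: [-0.7, 0.3, 3.6]
width: -0.0
```

```bash
python3 look.py s9
```

```text
time 13.55
tcp_pos [0.5809, 0.0428, 0.1765]
force [-0.7257, 0.2927, 3.5765]
```

View pics/s9.png

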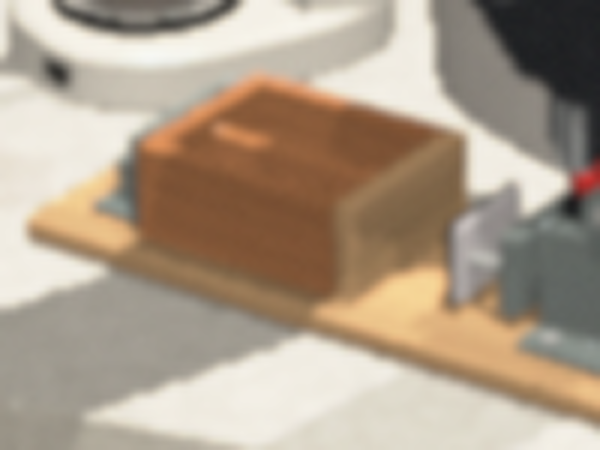

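The jaw has run back and is within a few mm of home. I'll keep holding the button for another 2 s.

arm_command(
  steps=[
    [[0,0,0.02,0],[0,0,0,0],[0,0,0,0],[0,0,0,0],[0,0,0,0],[0,0,0,0],[0,0,0,0],[0,0,0,0],[0,0,0,0],[0,0,0,0]],
  ],
)

```text
time: 14.6
tcp_pos: [0.5809, 0.0428, 0.1758]
orientation: [[0.959, 0.285, -0.0], [0.285, -0.959, 0.0], [-0.0, -0.0, -1.0]]
force: [-1.7, -0.6, 4.2]
width: 0.0
```

arm_command(
  steps=[
    [[0,0,0,0],[0,0,0,0],[0,0,0,0],[0,0,0,0],[0,0,0,0],[0,0,0,0],[0,0,0,0],[0,0,0,0],[0,0,0,0],[0,0,0,0]],
  ],
)

```text
time: 15.6
tcp_pos: [0.5809, 0.0428, 0.1758]
orientation: [[0.959, 0.285, -0.0], [0.285, -0.959, 0.0], [-0.0, -0.0, -1.0]]
force: [-1.4, 0.4, 4.2]
width: 0.0002
```

```bash
python3 look.py s10
```

```text
time 15.6
tcp_pos [0.5809, 0.0428, 0.1758]
force [-1.3598, 0.4231, 4.1511]
```

View pics/s10.png

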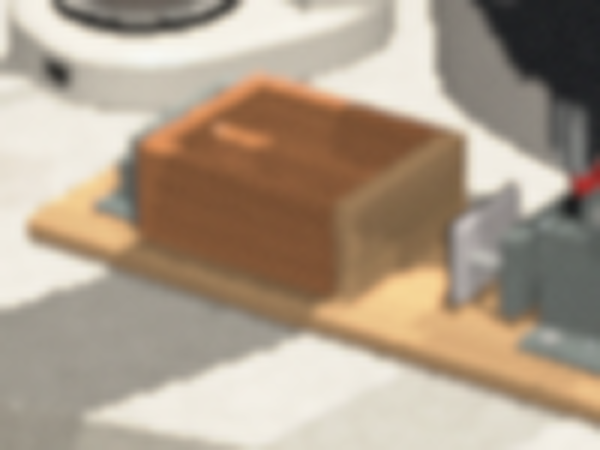

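The jaw is steady at home, with the block's front edge at x≈500 against 497 predicted. I'll lift off and clear the view.

arm_command(
  steps=[
    [[0,0,-0.3,0],[0,0,-0.6,0],[0,0,-0.9,0],[0,0,-0.9,0],[0,0,-0.9,0],[0,0,-0.7,0],[-0.5,0.3,0,0],[-0.9,0.5,0,0],[-0.9,0.5,0,0],[-0.9,0.5,0,0]],
  ],
)

```text
time: 16.65
tcp_pos: [0.5037, -0.0373, 0.3049]
orientation: [[0.958, 0.285, 0.0], [0.285, -0.958, -0.001], [0.0, 0.001, -1.0]]
force: [-0.4, -0.5, 0.1]
width: -0.0
```

arm_command(
  steps=[
    [[-0.9,0.6,0,0],[-0.9,0.6,0,0],[-0.9,0.6,0,0],[-0.9,0.6,0,0],[-0.9,0.6,0,0],[-0.9,0.6,0,0],[-0.9,0.6,0,0],[-0.9,0.6,0,0],[-0.9,0.6,0,0],[-0.9,0.6,0,0]],
  ],
)

```text
time: 17.65
tcp_pos: [0.2957, -0.2871, 0.3051]
orientation: [[0.959, 0.285, -0.0], [0.285, -0.959, -0.001], [-0.0, 0.001, -1.0]]
force: [0.5, -0.8, -1.0]
width: 0.0001
```

arm_command(
  steps=[
    [[-0.9,0.6,0,0],[-0.9,0.6,0,0],[-0.9,0.6,0,0],[-0.9,0.6,0,0],[-0.9,0.6,0,0],[0,0,0,0],[0,0,0,0],[0,0,0,0],[0,0,0,0],[0,0,0,0]],
  ],
)

```text
time: 18.65
tcp_pos: [0.1935, -0.4099, 0.3049]
orientation: [[0.958, 0.286, -0.0], [0.286, -0.958, -0.0], [-0.0, 0.0, -1.0]]
force: [0.6, -0.1, 0.0]
width: -0.0002
```

```bash
python3 look.py s11
python3 - <<'E'
from h import *
im=viewer.read_camera("top")[:,:,::-1];crop("top",im,200,180,400,290,4,"t11")
E
```

```text
time 18.65
tcp_pos [0.1935, -0.4099, 0.3049]
force [0.5598, -0.1388, 0.0137]
```

View pics/s11.png

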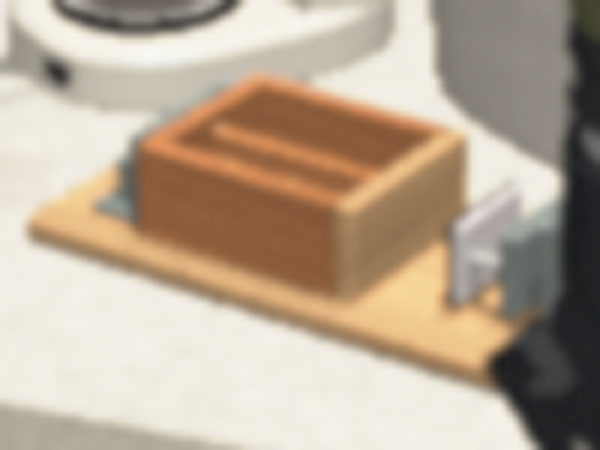

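View pics/t11.png

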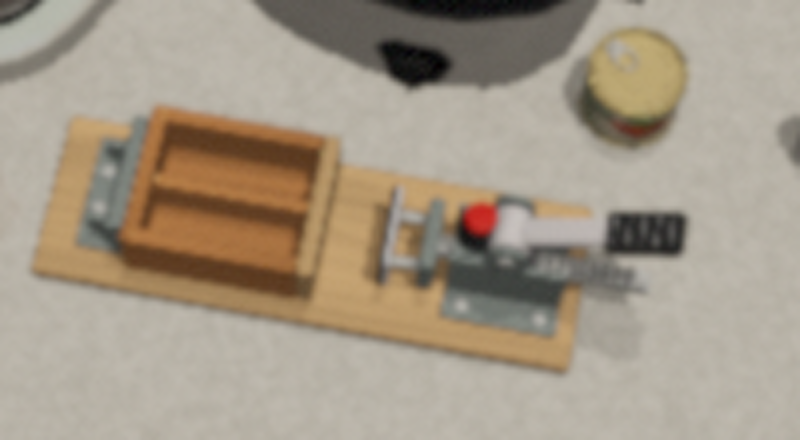

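Both views show the board flush with the box. The jaw face is at (395,235) in the top crop, the same as at the start. The lever and button are up, and the tin has not moved.

```bash
python3 -c "
from plant import job_done
print(job_done())"
```

```text
the job is handed in; nothing more can be done
None
```

The end board is pressed fully home, the jaw has sprung all the way back, and the closed box is lying in the clamp. I handed the job in at about 19 s.

- **Pumping:** I gave the lever seven full strokes with the closed fingertips, at no more than about 16 N in the readings after each stroke. On the last stroke the jaw moved on one tooth while the board stayed put, so I took the board as home.
- **Release:** I held the red button down for over 2 s, at about 4 N, until the jaw stopped moving. Then I lifted off and drew the arm back.
- **Last checks:** Both cameras showed no gap at the end board and the jaw back where it started. From above, the lever and button were up and the tin stood where it was. I didn't check the tea box or salt shaker again, but the arm never worked near them.
- **One disagreement:** Before the release, the jaw block's near edge suggested about 50 mm of travel and its far edge about 58 mm. I took it as 56 mm, seven teeth, because the near edge was in changing shadow.

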